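# Put the T-wrench and the snap gauge away on the valve bench

## Robot

A 6-joint arm with a two-finger parallel gripper is mounted at the origin on the work surface. World frame = base frame: x ahead of the robot, y to its left, z up, the work surface at z = 0. Lengths are in mm, angles in rad, forces in N, time in s.
With the tool pointing down it reaches from about 275 to 825 mm from the base axis. Payload 5.2 kg.
Tool frame: the origin (TCP) lies at the very end of the fingers, on their centre line; the grasp point (between the pads) lies 19 mm behind it; z points along the fingers, y is the direction in which the jaws open and shut (so a half turn about z gives the same grasp; the last joint's range is limited). The gripper opens to 93 mm and grips with 3 to 60 N. Pads are 15 mm wide; open, the fingers measure 128 mm over their backs; the gripper's body (75 mm by 188 mm) begins 65 mm behind the grasp point.
Start: joints at [-1.547, 0.259, 1.535, -0, 1.348, -0.203], TCP at [123.694, -535.915, 180.253] pointing down, gripper open.
Joint ranges: [-3.14, 3.14], [-0.91, 2.08], [0.19, 2.58], [-1.22, 4.36], [0.22, 2.71], [-3.12, 3.12]. Speed limits (rad/s): [2.57, 2.57, 3.14, 3.14, 3.14, 3.14].

## Interface

Orientations are given as [roll, pitch, yaw] about the fixed x, y, z axes, in that order (R = Rz(yaw) Ry(pitch) Rx(roll)).
In Python, from bench import robot gives the robot as it stands. The module is installed in compiled form; this text tells all that it offers. Calls block until the motion is done:
- robot.move_ptp(position, orientation): joint-space move of the TCP to a pose.
- robot.move_linear(position, ori=None, speed=150, f_stop=None): straight line of the TCP; ori=None keeps the orientation; speed is the mean speed in mm/s. With f_stop (N) it stops when the force on the tool has changed by that much, and returns True; else False.
- robot.move_j(angles): joint-space move.
- robot.move_gripper(opening): opening from 0.0 (shut) to 1.0 (fully open); the grip force is fixed at half the most; returns when the fingers have stopped.
- robot.sleep(seconds).
- robot.inverse_kinematics(position, orientation): joint angles nearest the present ones, or None.
- robot.get_image(name): name is "side" or "top"; returns a dict with "img" (480x640x3 uint8, blue, green, red), "fovy" (degrees; the focal length in pixels is half the picture's height over the tangent of half this angle, whatever the lens; pixels are square), "cx", "cy" (the principal point, pixels), "eye" and "orientation" of the camera in the world. Camera axes: x right, y down, z forward; pixel columns grow to the right and rows downward; lengths in mm; the calibration is good to about 2 mm. A picture is of the moment at which its call begins. There is no depth.
A pose or a line that the arm cannot do raises robot.MotionError and nothing moves.
- robot.hand_in(): hands the job in, once; it reports no verdict.
Readings, each from a call of its own:
- robot.current_t(): time.
- robot.current_qpos(): joint angles.
- robot.current_joint_vel(): joint speeds.
- robot.current_joint_efforts(): joint torques, N m.
- robot.current_tcp_pos(): TCP position.
- robot.current_eef_rot(): TCP orientation.
- robot.current_contact_force(): force on the tool from outside, world axes, zero at the start.
- robot.current_ft_torque(): the same for the moment, N m.
- robot.current_gripper_width(): opening from 0.0 (shut) to 1.0 (fully open).
Only numpy, scipy, OpenCV 4.12 (cv2) and the standard library are available. Lean on these libraries where they do the work, as an engineer would, in place of code of your own. Each camera call takes 0.05 s, during which the arm holds its last target. There are 200 camera calls.

## Task

The valve is checked, so put both tools away: lay the T-handle wrench gently into its cradle, fully home in both forks with its socket in the pocket and the crossbar at the other end, and hang the flat snap gauge by its eye on the peg of the peg stand. Do not drop the wrench in, and leave the other things on the bench where they are.

Things in the scene. Friction and masses are not known exactly. Their poses are not given: they have to be found in the camera images.
- t_wrench: T-handle socket wrench, bare steel, 190 mm long, 0.4 to 0.65 kg, lying flat. Origin on the shaft axis, mid-length, 14 mm above the table; own x runs along the shaft from crossbar (x -95) to socket (x +95). Bare round shaft, 16 mm thick, from x -69 to 65: grip it there. Centre of mass about x = -11. It may be laid in the cradle at any roll about its shaft.
- wrench_head (a point): point on the wrench's shaft axis at own x = -82 mm: middle of the square head (28 x 28 mm, 26 long), through which the 12 mm thick, 100 mm long crossbar passes along own y
- wrench_socket (a point): point on the wrench's shaft axis at own x = +80 mm: middle of the round socket, 28 mm in diameter, 30 long (x 65 to 95)
- cradle: the wrench's cradle, fixed: steel base plate 70 mm wide (x -67 to 113), 12 thick, two grey forks and a pocket. Origin on the table; own x runs along the seated wrench, from its crossbar to its socket; z up. Home: the wrench's origin at x = 0 (8 mm end play either way), y = 0, z = 55 mm, socket in the pocket, head and crossbar outside the -x fork.
- gauge: plate snap gauge, bare steel, 0.28 to 0.46 kg: flat plate 8 mm thick (own x, its normal), 80 wide (y), 130 tall (z), origin at the middle of its lower edge. A gap 34 wide, 50 high in the lower edge leaves two legs. A 24 mm round eye goes through along x, centre 80 mm up; the plate above it (38 mm) is for gripping. Starts upright in the wooden block's slot. May hang either way round.
- gauge_eye (a point): centre of the gauge's 24 mm eye (mid-thickness)
- gauge_block: wooden block, fixed, 60 (x) x 116 (y) x 40 mm tall, origin centre of its underside; slot along its y, 11 mm wide, 84 long, floor 12 mm above the table, in which the gauge stands; lift the gauge 28 mm to clear it
- peg_stand: peg stand, steel, fixed: base 100 (x) x 90 (y) x 12 mm, origin centre of its underside. A 16 mm post at own x = +40, 132 mm tall, carries a 10 mm round peg that points to own -x above the base, along y = 0, ending in a 14 mm ball at x = -42. The peg's axis is 127 mm above the table at the post, 130 at x = 0, 134 at the ball. Nothing stands above it.
- peg_mid (a point): point on the peg's axis above the stand's origin, 130 mm above the table; axes as the stand's: x along the peg towards the post, z up. A gauge hung on the peg has its eye's centre 7 mm below the peg's axis and hangs plumb.
- bolt: bystander, loose: steel hex bolt standing on its head, 28 across the head, 55 tall; origin under its head's centre
- bush: bystander, loose: brass bush (plain ring), 44 outside, 30 inside, 24 tall; origin centre of its underside
- shackle: bystander, loose: lifting shackle lying flat, about 90 x 86, 16 tall, with a red pin; origin at its middle, on the table
- oil_jug: bystander, loose: yellow plastic bottle with a white cap, 80 across, 170 tall; origin centre of its underside
- screwdriver: bystander, loose: screwdriver with a black handle lying on the table, behind the work area
- paste_tin: bystander, loose: closed aluminium tin, 72 across, 55 tall; origin centre of its underside
- cradle_fork (a point): middle of the slot bottom of the -x fork (cradle x = -50, z = 47 mm); the other fork, at x = +52, is the same. Forks are 10 mm thick and 60 wide; slot open at the top, 21 mm wide with a flat bottom at z = 47, straight up to 62, then flaring at 45 degrees to 49 mm wide at z = 76.
- cradle_pocket (a point): middle of the open-topped pocket for the socket, beyond the +x fork (cradle x = 80, z = 55 mm); inside it measures x 57 to 103 and 40 mm across; its side and end walls are 52 mm high
Things that resemble listed ones, but are neither listed nor needed, are in the scene too. What is shaped like the gauge but black, green or pink is not meant.

How it is judged (in metres and radians):
At the end, for the whole second after the job is handed in: Wrench home in the cradle: head and socket middles within 4 mm sideways and in height of the seated axis, 9.5 mm along it. Gauge eye on the peg: -38 to 30 mm along x, 10 mm sideways, 1 above to 14 mm below peg_mid, plate within 0.2 rad of upright. Both at rest (under 0.02 m/s) (y of wrench_head in the frame of cradle between -0.004 and 0.004 m and z of wrench_head in the frame of cradle between 0.051 and 0.059 m and y of wrench_socket in the frame of cradle between -0.004 and 0.004 m and z of wrench_socket in the frame of cradle between 0.051 and 0.059 m and x of wrench_head in the frame of cradle between -0.0915 and -0.0725 m and x of gauge_eye in the frame of peg_mid between -0.038 and 0.03 m and y of gauge_eye in the frame of peg_mid between -0.01 and 0.01 m and z of gauge_eye in the frame of peg_mid between -0.014 and 0.001 m and angle between gauge's own z axis and vertical below 0.2 rad and linear speed of each of t_wrench, gauge below 0.02 m/s); the robot touches nothing.
It fails at once if the wrench is dropped: it falls, out of the fingers, at over 0.5 m/s (a free fall of about 13 mm) (contact force between t_wrench and the fingers below 0.1 N and linear speed of t_wrench above 0.5 m/s).
It fails at once if a bystander (bolt, bush, shackle, jug, screwdriver or tin) is moved by more than 40 mm (distance of any of bolt, bush, shackle, oil_jug, screwdriver, paste_tin from where it was at the start of the episode above 0.04 m).
It also fails if it takes over 61 s, if anything falls off the work surface, if the arm or the gripper's body presses on something with over 40 N, if the wrist force passes 120 N, or if a joint passes its speed limit or range.

## Working session

There is one attempt and no reset: what is moved stays moved. The work goes in short steps, each a Python script; the robot and the scene stay as the last script left them, time stands still between calls to the robot, and variables do not carry over. Pictures are saved under pics/ and viewed, about 8 in all and at most 12, crops included, and the job is handed in when it is done.

```bash
mkdir -p pics
cat > h.py <<'E'
import numpy as np, cv2
from scipy.spatial.transform import Rotation as R
from bench import robot
def cam(n,f=None):
    d=robot.get_image(n)
    if f: cv2.imwrite(f,d["img"])
    return d
def K(d):
    f=240/np.tan(np.radians(d["fovy"])/2); return f
def ray(d,u,v):
    f=K(d); o=np.array(d["orientation"],float)
    M=R.from_euler("xyz",o).as_matrix() if o.shape==(3,) else o
    r=M@np.array([(u-d["cx"])/f,(v-d["cy"])/f,1.]); return np.array(d["eye"],float),r/np.linalg.norm(r)
def onz(d,u,v,z):
    e,r=ray(d,u,v); return e+r*(z-e[2])/r[2]
def proj(d,p):
    f=K(d); o=np.array(d["orientation"],float)
    M=R.from_euler("xyz",o).as_matrix() if o.shape==(3,) else o
    q=M.T@(np.array(p,float)-np.array(d["eye"],float)); return np.array([d["cx"]+f*q[0]/q[2],d["cy"]+f*q[1]/q[2]])
def tri(d1,p1,d2,p2):
    e1,r1=ray(d1,*p1); e2,r2=ray(d2,*p2)
    s=np.linalg.lstsq(np.c_[r1,-r2],e2-e1,rcond=None)[0]; a=e1+s[0]*r1;b=e2+s[1]*r2
    return (a+b)/2,np.linalg.norm(a-b)
E
python3 - <<'E'
from h import *
import pickle
D={}
for n in("top","side"):
    d=cam(n,f"pics/{n}0.png");D[n]=d
    print(n,{k:d[k] for k in d if k!="img"})
pickle.dump(D,open("d0.pkl","wb"))
print(robot.current_eef_rot(),robot.current_t())
E
```

```text
top {'fovy': 50.484511393358666, 'cx': 321.55955014459903, 'cy': 235.57720552915617, 'eye': array([ 261.80863295,   13.14177927, 1443.87665314]), 'orientation': array([-2.92321791, -0.00294781, -1.65700383])}
side {'fovy': 49.54692592810772, 'cx': 324.9445162823149, 'cy': 241.27129208194813, 'eye': array([121.54610911, 629.36548625, 908.50929621]), 'orientation': array([-2.38224403,  0.00463657, -2.55284101])}
[-3.14001141e+00 -3.33963520e-04  2.26762767e-01] 0.1
```

View pics/top0.png

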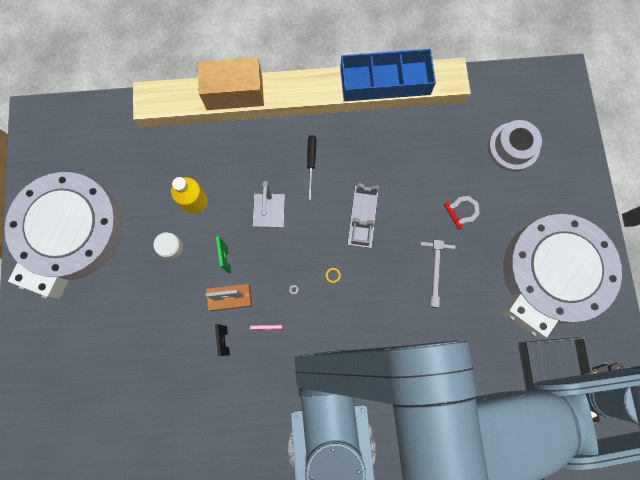

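View pics/side0.png

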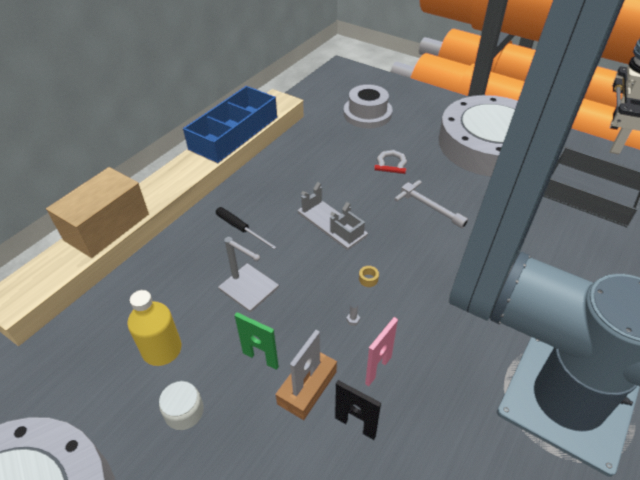

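Top view: wrench head at about (438,245) and socket at (435,302). The cradle runs from (366,187) to (360,245) with the pocket at the lower end. Peg stand at (268,210), gauge in the wooden block at (228,296). The green, black and pink plates are decoys. I'll make enlarged crops.

Run:
```python
import cv2,numpy as np
t=cv2.imread("pics/top0.png");s=cv2.imread("pics/side0.png")
def c(i,x,y,w,h,k):
    o=cv2.resize(i[y:y+h,x:x+w],None,fx=k,fy=k,interpolation=cv2.INTER_CUBIC)
    for a in range((x+9)//10*10,x+w,10): cv2.putText(o,str(a),((a-x)*k,8),0,.3,(0,255,255),1);cv2.line(o,((a-x)*k+k//2,10),((a-x)*k+k//2,14),(0,255,255),1)
    for a in range((y+9)//10*10,y+h,10): cv2.putText(o,str(a),(0,(a-y)*k+k//2),0,.3,(0,255,255),1)
    return o
cv2.imwrite("pics/c1.png",np.hstack([c(t,340,175,65,80,6),c(t,410,230,60,80,6)]))
cv2.imwrite("pics/c2.png",np.vstack([np.hstack([c(t,245,175,50,58,5),c(t,200,275,60,58,5)]),np.hstack([c(s,213,230,66,58,5)[:, :250],c(s,275,330,60,58,5)])]) )
```

```text
(no output)
```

View pics/c1.png

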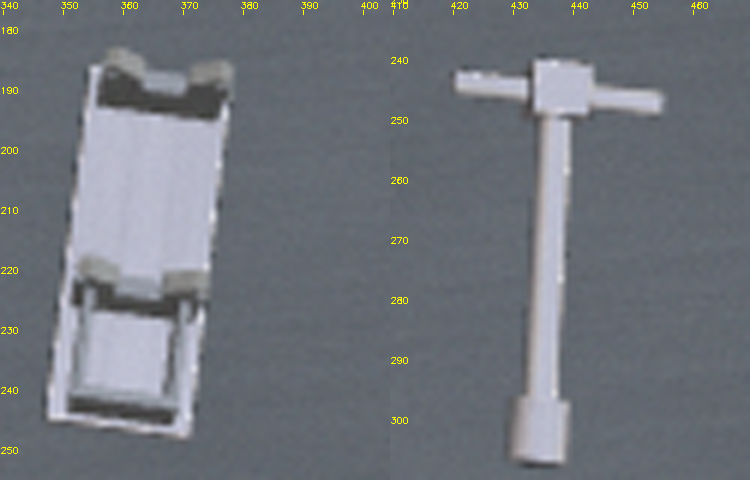

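View pics/c2.png

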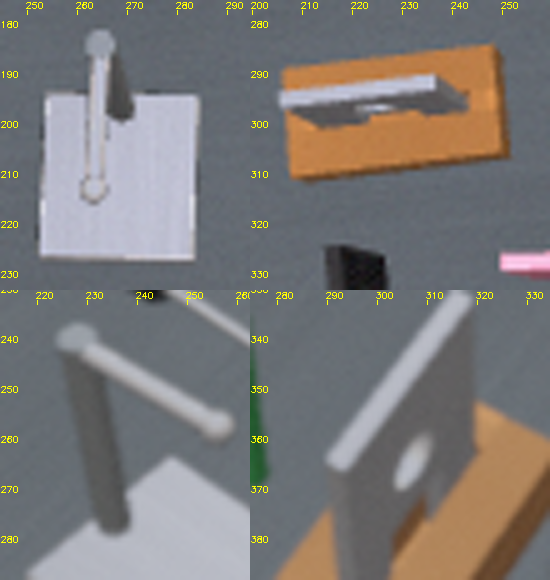

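Crops in view-pixel terms. Wrench: head at (437,244), socket at (435,301). Cradle: slot-bottom patches at (367.5,188.7) and (363.3,222.8), pocket at the lower end. Peg: post top at (265,183.6), ball at (263.8,212.6). Gauge: top face from (206,294.6) to (237,291). Next I turn these into world positions.

Run:
```python
from h import *
import pickle
np.set_printoptions(precision=1,suppress=True)
D=pickle.load(open("d0.pkl","rb"));T,S=D["top"],D["side"]
def comp(d,x0,y0,x1,y1,thr=150):
    g=d["img"][y0:y1,x0:x1].min(2)
    n,l,st,c=cv2.connectedComponentsWithStats((g>thr).astype(np.uint8)); k=1+np.argmax(st[1:,4])
    v,u=np.nonzero(l==k); return u+x0,v+y0
# wrench: top
u,v=comp(T,410,230,470,312)
P=np.array([onz(T,a,b,14) for a,b in zip(u,v)])
rows=range(253,294); c=np.array([[u[v==r].mean(),r] for r in rows]); W=np.array([onz(T,*q,14) for q in c])
vx,vy,x0,y0=cv2.fitLine(W[:,:2].astype(np.float32),cv2.DIST_L2,0,.01,.01).ravel()
ax=np.array([vx,vy])*(-1 if vx>0 else 1); s=(P[:,:2]-[x0,y0])@ax
mid=np.array([x0,y0])+ax*(s.min()+s.max())/2
print("wrench len",s.max()-s.min(),"mid",mid,"yaw",np.arctan2(ax[1],ax[0]))
# cradle
f1,f2=onz(T,367.5,188.7,47),onz(T,363.3,222.8,47); d=f2-f1
print("forks",f1,f2,"sep",np.linalg.norm(d),"yaw",np.arctan2(d[1],d[0]))
C=[onz(T,*p,12) for p in((347.8,245),(371.7,247.8),(355.3,186.3))]
print("plate",*C,"w,l",np.linalg.norm(C[0]-C[1]),np.linalg.norm(C[0]-C[2]))
e=(C[0]-C[2]);e/=np.linalg.norm(e);print("plate yaw",np.arctan2(e[1],e[0]),"origin",(C[0]+C[1])/2-e*113)
# peg
for n,a,b,z in(("post",(265,183.6),(228.6,239),132),("ball",(263.8,212.6),(256.4,256.8),134),("gaugeL",(206,294.6),(292,364.4),142),("gaugeR",(237.2,291),(317,331.4),142)):
    print(n,"top",onz(T,*a,z)[:2],"side",onz(S,*b,z)[:2],"tri",*tri(T,a,S,b))
Bs=[onz(T,250+p[0]/5-5,175+p[1]/5,12) for p in((46,94),(199,97),(193,258),(40,254))]
print("base",*Bs,"cen",sum(Bs)/4)
for n,q in(("shackle",(463,212)),("bush",(333,275)),("bolt",(294,290)),("green",(223,255))):print(n,onz(T,*q,0)[:2])
```

```text
wrench len 190.21085915691114 mid [ 443.2 -333. ] yaw 2.9511437
forks [ 696.3 -160.9   47. ] [ 597.1 -138.4   47. ] sep 101.77616274922346 yaw 2.9188820736474566
plate [544.  -91.1  12. ] [ 530.  -158.6   12. ] [ 717.6 -130.2   12. ] w,l 68.920544101408 178.00844296563227
plate yaw 2.919797787277078 origin [ 647.2 -149.7   12. ]
post top [707.8 124. ] side [703.8 123. ] tri [706.2 123.1 131.5] 3.7762549512133505
ball top [626.6 132. ] side [623.3 131.1] tri [625.2 131.3 133.7] 3.257951135382768
gaugeL top [420.8 291.6] side [417.7 290.8] tri [419.4 291.  141.6] 3.1302571666517984
gaugeR top [423.1 211.8] side [419.7 214.3] tri [422.6 212.1 137.4] 2.3315588977503507
base [720.  167.6  12. ] [710.5  78.4  12. ] [613.9  88.7  12. ] [623.8 176.7  12. ] cen [667.  127.8  12. ]
shackle [ 615.9 -438.8]
bush [463.  -41.3]
bolt [429.8  72.9]
green [547.8 269. ]
```

Run:
```python
from h import *
np.set_printoptions(precision=2,suppress=True)
g=[452.5,-335.1]; o=[np.pi,0,2.951-np.pi]
robot.move_ptp([*g,120],o); robot.move_gripper(0.6)
print(robot.move_linear([*g,3],speed=120,f_stop=15),robot.current_tcp_pos(),robot.current_contact_force(),robot.current_t())
robot.move_gripper(0.0); print(robot.current_gripper_width(),robot.current_contact_force(),robot.current_ft_torque())
robot.move_linear([*g,140],speed=120); robot.sleep(.3)
print(robot.current_gripper_width(),robot.current_contact_force(),robot.current_ft_torque(),robot.current_t(),robot.current_qpos())
t=cam("top")["img"][180:330,360:520];s=cam("side")["img"][110:260,360:520]
cv2.imwrite("pics/l1.png",np.hstack([cv2.resize(i,None,fx=2.5,fy=2.5) for i in(t,s)]))
```

```text
False [ 452.99 -335.62    3.71] [ 0.26 -0.43 -0.28] 3.4583
0.003514611985813041 [ 0.57 -0.06  0.21] [ 0.03 -0.01  0.01]
0.003075089883176122 [ 0.59  0.37 -0.05] [ 0.08 -0.03 -0.05] 6.0333 [-0.84  0.31  1.56  0.    1.27  0.93]
```

View pics/l1.png

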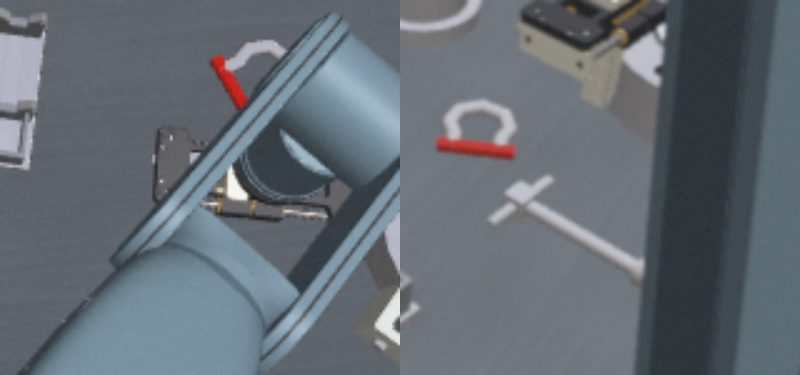

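Run:
```python
from h import *
import pickle
np.set_printoptions(precision=1,suppress=True)
D=pickle.load(open("d0.pkl","rb"));T,S=D["top"],D["side"]
p=robot.current_tcp_pos();print(p,robot.current_eef_rot(),"side tcp px",proj(S,p),"top",proj(T,p))
for n,q,z in(("head",(407.5,187),14),("sock",(461,219.5),14)):print(n,onz(S,*q,z))
print("wr mid proj",proj(T,[443,-333,14]),proj(S,[443,-333,14]), "head",proj(S,[443+80.5,-333-15.5,14]))
for n,a,b in(("head",(437.5,245),(407.5,187)),("sock",(435,301.5),(461,219.5))):print(n,*tri(T,a,S,b))
cam("side","pics/s2.png")
```

```text
[ 452.4 -335.1  139.8] [-3.1  0.  -0.2] side tcp px [436.1 162.7] top [447.4 261.8]
head [ 524.7 -357.8   14. ]
sock [ 357.8 -321.1   14. ]
wr mid proj [436.3 272.5] [431.7 203.9] head [406.3 189.1]
head [ 519.2 -344.1   26.4] 0.21780865587387152
sock [ 359.7 -318.5   15.9] 4.821945582109586
```

View pics/s2.png

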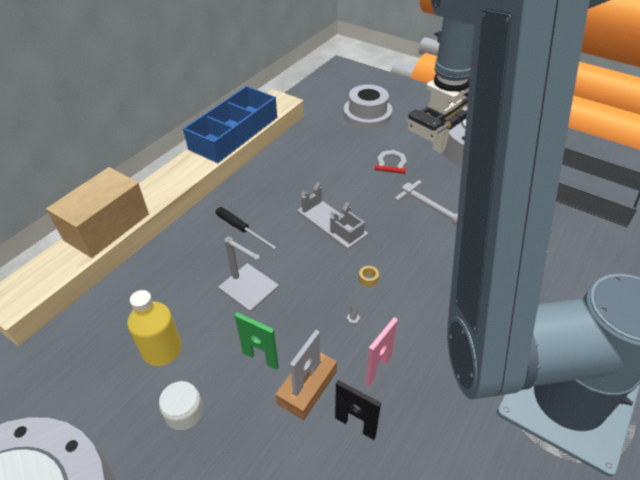

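Closed on air. The fingertip shows at (441,150), but the calibration predicts (436,163). I'll check how the lens behaves away from the image centre using straight lines and the start picture.

Run:
```python
from h import *
import pickle
np.set_printoptions(precision=2,suppress=True)
D=pickle.load(open("d0.pkl","rb"));T,S=D["top"],D["side"]
print("base proj side",proj(S,[0,0,0]),"top",proj(T,[0,0,0]))
p0=[123.7,-535.9,180.3];print("start tcp side",proj(S,p0),"top",proj(T,p0), "body side",proj(S,[123.7,-535.9,280]),"top",proj(T,[123.7,-535.9,280]))
print("now tip ray at z140",onz(S,441,150,140))
# straightness of wooden board's front edge in top (x 135..468), and table's back edge
for n,d,x0,x1,y0,y1,f in(("board",T,140,465,85,135,0),("tableback",T,20,130,80,115,1),("sideboard",S,10,300,95,345,0)):
    hsv=cv2.cvtColor(d["img"],cv2.COLOR_BGR2HSV); m=(hsv[...,1]>60)&(hsv[...,0]<35)&(hsv[...,2]>100)
    if f: m=d["img"].min(2)>110
    pts=[]
    for x in range(x0,x1,5):
        c=np.nonzero(m[y0:y1,x])[0]
        if len(c): pts.append((x,y0+c.max()))
    pts=np.array(pts,float); q=np.polyfit(pts[:,0],pts[:,1],1); r=pts[:,1]-np.polyval(q,pts[:,0])
    print(n,len(pts),"resid",r[::6], "quad",np.polyfit(pts[:,0],pts[:,1],2)[0]*((x1-x0)/2)**2)
a=T["img"][340:440,510:640];b=S["img"][30:200,510:640]
cv2.imwrite("pics/c3.png",np.hstack([cv2.resize(a,(520,400)),cv2.resize(b,(260,400))]) if 0 else cv2.copyMakeBorder(np.hstack([cv2.resize(cv2.copyMakeBorder(a,0,70,0,0,0),None,fx=3,fy=3),cv2.resize(b,None,fx=3,fy=3)]),0,0,0,0,0))
```

```text
base proj side [568.45 398.34] top [333.36 448.6 ]
start tcp side [607.48 152.22] top [554.04 387.29] body side [625.48 114.66] top [574.41 390.66]
now tip ray at z140 [ 463.91 -387.01  140.  ]
board 65 resid [ 0.36 -0.32  0.    0.32 -0.36 -0.04  0.29 -0.39 -0.07  0.25 -0.43] quad 0.007874588098485355
tableback 22 resid [-0.08  0.17  0.43 -0.32] quad 0.05978260869564036
sideboard 58 resid [-29.79 -18.21 -18.63 -19.06  58.52  93.1  -21.32 -21.74 -22.16 -22.58] quad -76.23725627628417
```

View pics/c3.png

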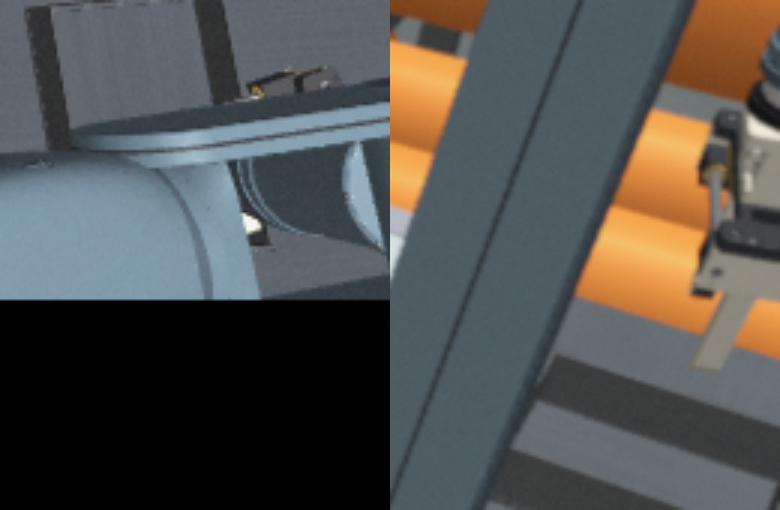

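Run:
```python
from h import *
import pickle
np.set_printoptions(precision=2,suppress=True)
D=pickle.load(open("d0.pkl","rb"));T,S=D["top"],D["side"]
p0=np.array([123.7,-535.9,180.3]);j=np.array([-.225,.974,0])
for k in(-46,46,55):print("start finger",k,proj(S,p0+k*j),"obs 615,152.7; z+22:",proj(S,p0+k*j+[0,0,22]))
# wrench in side: axis by mask, compare with the top
g=S["img"].min(2)
n,l,st,c=cv2.connectedComponentsWithStats((g[150:240,380:475]>140).astype(np.uint8))
for k in range(1,n):
    if st[k,4]>150:
        v,u=np.nonzero(l==k);u=u+380;v=v+150;print("side comp",st[k],u.min(),u.max(),"socket end",u[u>455].mean(),v[u>455].mean())
        c=np.array([[x,v[u==x].mean()] for x in range(420,452)])
        W=np.array([onz(S,*q,14) for q in c]); a=np.array([onz(T,436.3,272.5,14)])
        q=np.polyfit(W[:,0],W[:,1],1);print("side shaft y at x=443",np.polyval(q,443),"slope",np.arctan(q[0]))
# other shared points: bush, bolt, jug cap
def hsvc(d,lo,hi,x0,y0,x1,y1):
    h=cv2.cvtColor(d["img"],cv2.COLOR_BGR2HSV)[y0:y1,x0:x1];m=cv2.inRange(h,lo,hi);v,u=np.nonzero(m);return ((u.min()+u.max())/2+x0,(v.min()+v.max())/2+y0)
lo,hi=(15,120,90),(35,255,255)
a=hsvc(T,lo,hi,315,260,350,290);b=hsvc(S,lo,hi,350,255,390,295);print("bush",a,b,onz(T,*a,12),onz(S,*b,12))
lo,hi=(0,180,100),(8,255,255)
a=hsvc(T,lo,hi,435,195,485,235);b=hsvc(S,lo,hi,365,145,415,180);print("pin",a,b,onz(T,*a,8),onz(S,*b,8))
```

```text
start finger -46 [607.57 141.09] obs 615,152.7; z+22: [611.26 133.24]
start finger 46 [607.38 163.91] obs 615,152.7; z+22: [611.26 155.98]
start finger 55 [607.36 166.27] obs 615,152.7; z+22: [611.26 158.33]
side comp [  0   0  27  18 194] 380 406 socket end nan nan
 ** On entry to DLASCL parameter number  4 had an illegal value
 ** On entry to DLASCL parameter number  4 had an illegal value
 ** On entry to DLASCL parameter number  4 had an illegal value
 ** On entry to DLASCL parameter number  4 had an illegal value
 ** On entry to DLASCL parameter number  5 had an illegal value
 ** On entry to DLASCL parameter number  4 had an illegal value<stdin>:12: RuntimeWarning: Mean of empty slice.
  ret = ret.dtype.type(ret / rcount)
<stdin>:13: RuntimeWarning: Mean of empty slice.
Traceback (most recent call last):
numpy.linalg.LinAlgError: SVD did not converge in Linear Least Squares
```

Prediction and picture differ the same way at both poses, as if the fingertips were about 25 mm higher than reported. I'll settle it by touching the bare table gently with closed fingers.

Run:
```python
from h import *
np.set_printoptions(precision=2,suppress=True)
o=[np.pi,0,2.951-np.pi]
robot.move_linear([440,-260,60],o,speed=200)
robot.move_linear([440,-260,10],speed=120)
hit=robot.move_linear([440,-260,-40],speed=30,f_stop=6)
print(hit,robot.current_tcp_pos(),robot.current_contact_force(),robot.current_t())
d=cam("side"); print(proj(d,robot.current_tcp_pos()))
robot.move_linear([440,-260,60],speed=150)
i=d["img"][120:270,350:510]; cv2.imwrite("pics/c4.png",cv2.resize(i,None,fx=4,fy=4,interpolation=cv2.INTER_CUBIC))
```

```text
True [ 439.93 -259.95  -38.1 ] [0.24 1.44 4.79] 8.925
[417.16 235.88]
```

View pics/c4.png

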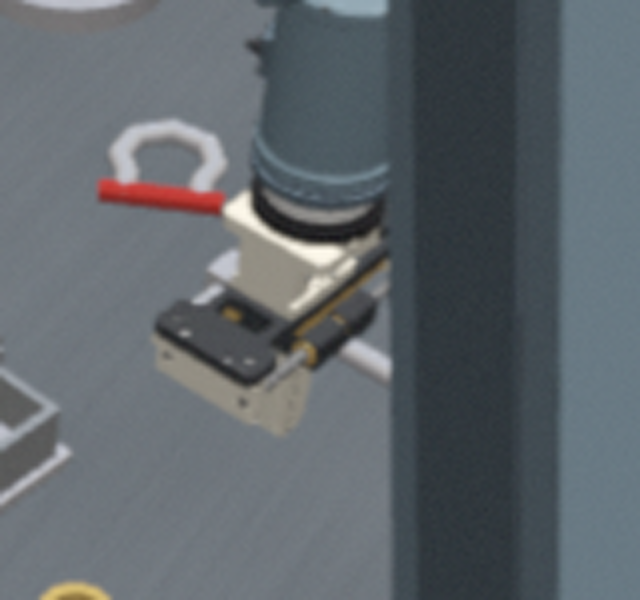

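Run:
```python
from h import *
import pickle
np.set_printoptions(precision=1,suppress=True)
S=pickle.load(open("d0.pkl","rb"))["side"]
for z in(-38,-20,0):print("touch",z,onz(S,422.5,227.5,z))
for z in(140,160,178):print("lift",z,onz(S,441,150.5,z))
for z in(180,200,218):print("start finger",z,onz(S,615,152.7,z))
robot.move_linear([440,-260,100],speed=150); robot.sleep(.3)
q=robot.current_qpos();print(q,robot.current_tcp_pos(),robot.current_eef_rot(),robot.current_t(),robot.current_gripper_width(),robot.inverse_kinematics(robot.current_tcp_pos(),robot.current_eef_rot()))
d=cam("top");i=d["img"][170:350,330:530];d=cam("side");j=d["img"][100:280,350:470]
cv2.imwrite("pics/c5.png",np.hstack([cv2.resize(k,None,fx=2.5,fy=2.5,interpolation=cv2.INTER_CUBIC) for k in(i,j)]))
```

```text
touch -38 [ 442.  -294.3  -38. ]
touch -20 [ 435.9 -276.8  -20. ]
touch 0 [ 429.2 -257.3    0. ]
lift 140 [ 463.1 -385.2  140. ]
lift 160 [ 454.2 -358.8  160. ]
lift 178 [ 446.2 -335.   178. ]
start finger 180 [ 108.9 -544.   180. ]
start finger 200 [ 109.3 -511.7  200. ]
start finger 218 [ 109.6 -482.8  218. ]
[-0.8  0.3  1.7  0.   1.1  1. ] [ 439.5 -259.6   99.1] [-3.1  0.  -0.2] 10.5 0.004274540782738647 [-0.8  0.3  1.7  0.   1.1  1. ]
```

The table touch at reported z = −38, and all three ray casts, agree: the real fingertips sit about 38 mm above the reported TCP, while x and y are fine. I'll apply that offset and grasp again.

```bash
echo 'OFF=37.5  # real fingertip height = reported TCP z + OFF' >> h.py
python3 - <<'E'
from h import *
np.set_printoptions(precision=2,suppress=True)
g=[452.5,-335.1]; o=[np.pi,0,2.951-np.pi]
robot.move_linear([*g,60-OFF],o,speed=250); robot.move_gripper(0.6)
print(robot.move_linear([*g,3-OFF],speed=80,f_stop=8),robot.current_tcp_pos()[2]+OFF,robot.current_contact_force())
robot.move_gripper(0.0); print(robot.current_gripper_width(),robot.current_contact_force())
robot.move_linear([*g,125-OFF],speed=100); robot.sleep(.2)
print(robot.current_gripper_width(),robot.current_contact_force(),robot.current_ft_torque(),robot.current_t())
d=cam("side");cv2.imwrite("pics/c6.png",cv2.resize(d["img"][90:270,370:510],None,fx=3,fy=3))
E
```

```text
False 3.291243296616493 [ 0.25 -0.04  0.84]
0.1613365328472295 [-0.54 -1.7   0.82]
0.16277235811166774 [-1.   -0.15 -5.68] [ 0.02  0.01 -0.04] 15.3583
```

View pics/c6.png

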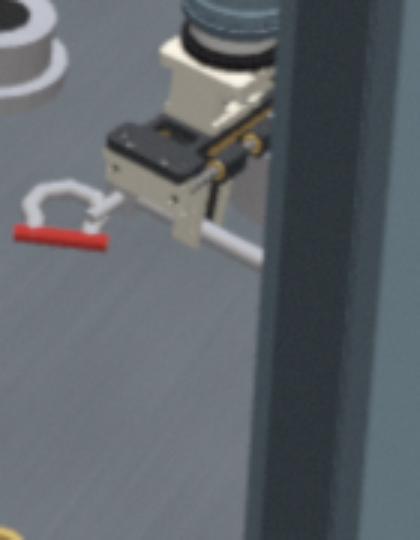

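The wrench is gripped (15 mm wide, 5.7 N, level). Next: carry it over and lower it into the cradle, stopping on contact.

Run:
```python
from h import *
np.set_printoptions(precision=2,suppress=True)
c=[656.5,-152.2]; o=[np.pi,0,2.919-np.pi]
robot.move_linear([*c,125-OFF],o,speed=170)
robot.move_linear([*c,75-OFF],speed=80); robot.sleep(.2)
f0=robot.current_contact_force()
h=robot.move_linear([*c,42-OFF],speed=25,f_stop=7)
print(h,robot.current_tcp_pos(),"tip",robot.current_tcp_pos()[2]+OFF,f0,robot.current_contact_force(),robot.current_ft_torque(),robot.current_gripper_width(),robot.current_t())
d=cam("side");cv2.imwrite("pics/c7.png",cv2.resize(d["img"][150:260,280:400],None,fx=4,fy=4))
```

```text
True [ 656.3  -152.19    6.49] tip 43.99372646780414 [ 0.07 -0.56 -4.93] [-0.08 -0.55  6.04] [0.02 0.07 0.02] 0.16519719202229605 19.275
```

View pics/c7.png

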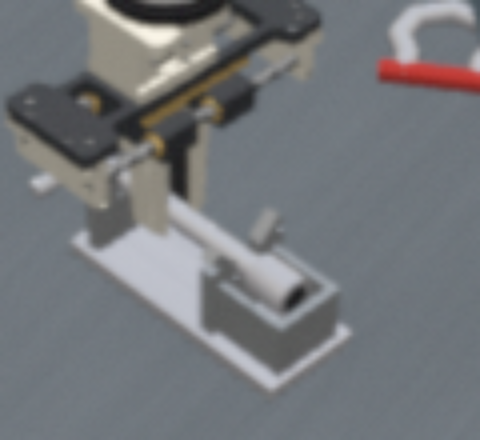

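Contact came at tip height 44.0 mm, where 44.3 means fully seated, with almost no moment. The picture shows the socket in the pocket. I'll release and go on to grasp the gauge.

Run:
```python
from h import *
np.set_printoptions(precision=2,suppress=True)
c=[656.3,-152.2]
robot.move_gripper(0.45); robot.move_linear([*c,110-OFF],speed=120); robot.move_linear([*c,210-OFF],speed=250)
g=[420.4,252]; o=[np.pi,0,1.600]
robot.move_ptp([*g,210-OFF],o); print(robot.current_t(),robot.current_qpos())
d=cam("top"); cv2.imwrite("pics/top2.png",d["img"]); 
# cradle check: shaft in top view now at z=55
h=robot.move_linear([*g,116-OFF],speed=120,f_stop=8); print(h,robot.current_tcp_pos(),robot.current_contact_force())
if not h:
    robot.move_gripper(0.0); robot.sleep(.1); print(robot.current_gripper_width(),robot.current_contact_force())
    robot.move_linear([*g,175-OFF],speed=80); robot.sleep(.2)
    print(robot.current_gripper_width(),robot.current_contact_force(),robot.current_ft_torque(),robot.current_t())
t=cam("top")["img"][175:260,335:400];s=cam("side")["img"][280:425,255:355]
t=cv2.resize(t,(65*5,85*5),interpolation=cv2.INTER_CUBIC);s=cv2.resize(s,(400,580))
cv2.imwrite("pics/c8.png",np.hstack([cv2.copyMakeBorder(t,0,155,0,0,0),s]))
```

```text
22.9583 [ 0.31  0.16  1.68 -0.    1.3   0.28]
False [421.05 252.13  79.08] [ 0.34  0.48 -0.72]
0.08553410500912666 [-2.02 -0.07  1.82]
0.07824146579065043 [-0.82  0.42 -4.24] [-0.08 -0.06  0.  ] 25.7667
```

View pics/c8.png

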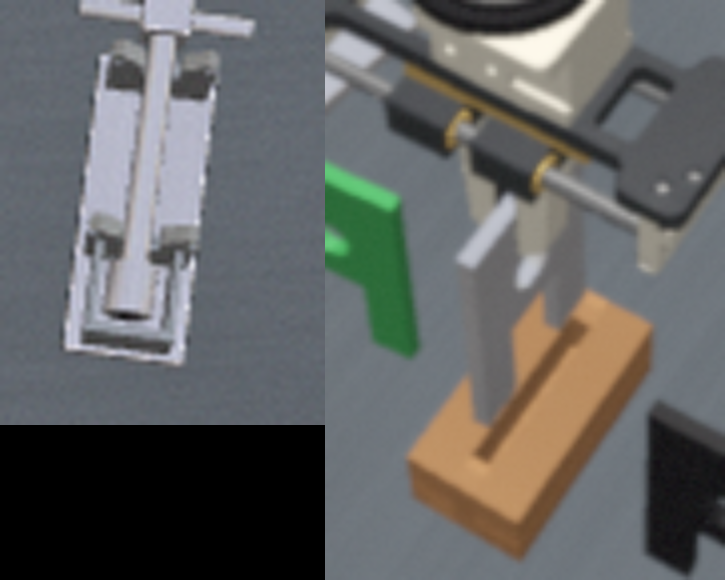

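The wrench lies in both forks and the gauge is lifted clear, hanging straight. Next: carry it high, thread it over the ball with a force stop, then lower it onto the peg.

Run:
```python
from h import *
np.set_printoptions(precision=2,suppress=True)
o=[np.pi,0,1.469]
P=lambda x,tip:[666+.995*x,127.3-.103*x,tip-OFF]
x,y,z=robot.current_tcp_pos()
robot.move_linear([x,y,262-OFF],speed=200)
robot.move_linear(P(-85,262),o,speed=200)
robot.move_linear(P(-85,157.8),speed=150); robot.sleep(.2)
cam("side","pics/s3.png"); f0=robot.current_contact_force()
h=robot.move_linear(P(-8,157.8),speed=40,f_stop=4)
print("thread hit",h,robot.current_tcp_pos(),f0,robot.current_contact_force(),robot.current_t())
if not h:
    h=robot.move_linear(P(-8,144),speed=20,f_stop=5)
    p=robot.current_tcp_pos();print("lower hit",h,p,"eye z est",p[2]+OFF-24.6,robot.current_contact_force(),robot.current_ft_torque(),robot.current_t())
d=cam("side","pics/s4.png")
a,b=[cv2.resize(cv2.imread(f"pics/{n}.png")[180:330,190:320],None,fx=3,fy=3,interpolation=cv2.INTER_CUBIC) for n in("s3","s4")]
cv2.imwrite("pics/c9.png",np.hstack([a,b]))
```

```text
thread hit False [657.89 128.15 120.37] [ 0.17 -0.1  -4.18] [-1.09  0.37 -2.88] 30.7583
lower hit True [658.   128.16 110.19] eye z est 123.09041985085832 [-0.34 -0.28  4.54] [-0.08  0.04 -0.01] 31.2917
```

Threaded without a stop. The peg took the weight at eye height 123.1 mm (123.4 expected). I'll release and retreat upwards, then check both tools.

Run:
```python
from h import *
np.set_printoptions(precision=1,suppress=True)
robot.move_gripper(0.3); robot.sleep(.3)
x,y,z=robot.current_tcp_pos()
robot.move_linear([x,y,z+30],speed=60); robot.move_linear([x,y,z+130],speed=200)
robot.move_ptp([400,60,300],[np.pi,0,1.469]); robot.sleep(.5)
T=cam("top","pics/t5.png");S=cam("side","pics/s5.png");print(robot.current_t())
a=cv2.resize(S["img"][215:340,205:300],None,fx=4,fy=4,interpolation=cv2.INTER_CUBIC)
b=cv2.resize(T["img"][170:295,335:430],None,fx=4,fy=4,interpolation=cv2.INTER_CUBIC)
cv2.imwrite("pics/c10.png",np.hstack([a,b]))
# wrench: expected axis points against mask centre at z=55
yaw=2.919;u=np.array([np.cos(yaw),np.sin(yaw)]);o=np.array([647.3,-149.8]);n=np.array([-u[1],u[0]])
g=T["img"].min(2)
for s in(-82,-60,-25,0,25,80):
    t=np.arange(-24,24.1,.5);px=np.array([proj(T,[*(o+u*s+n*k),55]) for k in t],np.float32)
    print(s,cv2.remap(g,px[None,::4,0],px[None,::4,1],cv2.INTER_LINEAR).ravel())
```

```text
35.1667
-82 [180 181 177 152 164 182 187 186 184 181 182 183 182 184 183 182 182 178
 178 182 183 183 182 185 186]
-60 [145 144 139 132 124 112  90 136 167 184 185 185 182 179 137 101  99 104
 111 117 118 121 125 128 136]
-25 [181 182 184 183 181 182 158 145 176 183 185 184 183 173 161 174 178 178
 181 179 179 182 180 180 179]
0 [181 183 183 182 180 177 156 147 177 185 186 184 185 173 157 172 179 180
 181 181 181 180 181 180 179]
25 [181 183 182 181 180 156 146 150 178 184 185 184 184 171 150 170 178 179
 180 180 178 177 182 182 180]
80 [143 163 166 127 136 152 168 176 178 180 184 184 184 183 184 172 163 178
 182 159 105 130 146 158 179]
```

View pics/c10.png

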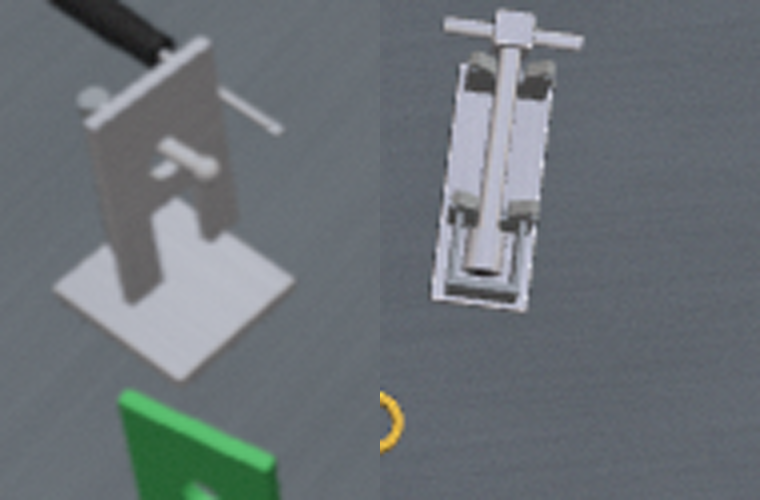

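Left half: the gauge hangs plumb on the peg, with the ball through its eye. Right half: the wrench is in both forks, socket in the pocket, crossbar outside the −x fork. One last numeric check of its position along the shaft, of stillness and of the bystanders, then hand in.

Run:
```python
from h import *
np.set_printoptions(precision=1,suppress=True)
T=cv2.imread("pics/t5.png");d=cam("top");yaw=2.919;u=np.array([np.cos(yaw),np.sin(yaw)]);o=np.array([647.3,-149.8])
e=onz(d,368.75,172.5,69)[:2];print("head end s (-95)",(e-o)@u)
e=onz(d,360.5,238,55)[:2];print("socket end s (95)",(e-o)@u)
T0=cv2.imread("pics/top0.png")
for n,(x,y,w) in dict(bolt=(294,290,12),bush=(333,275,14),shackle=(463,212,28),jug=(188,195,28),tin=(168,245,20),screw=(311,165,32)).items():
    sl=np.s_[y-w:y+w,x-w:x+w];print(n,cv2.absdiff(T0[sl],d["img"][sl]).mean())
S=cam("side")["img"];print("still",cv2.absdiff(S,cv2.imread("pics/s5.png"))[215:340,205:300].mean(),robot.current_t())
robot.hand_in()
```

```text
head end s (-95) -91.3693790886045
socket end s (95) 98.0558789697423
bolt 45.50347222222222
bush 3.4247448979591835
shackle 2.5596301020408165
jug 2.175276360544218
tin 2.44375
screw 2.43896484375
still 1.0880842105263158 35.2667
the job is handed in; nothing more can be done
```

Both tools are put away and the job was handed in at about 35 s. I could not check the bolt at the end; all the other checks passed.

- **Wrench:** Lowered under force control, it touched down at tip height 44.0 mm, where 44.3 means fully seated. The last pictures show it in both forks, with the socket in the pocket and the crossbar outside the −x fork. It sits about +3 mm along its axis (limit 9.5 mm). Sideways it reads about 2 mm off, which is within the slot play and about as fine as the camera can tell (limit 4 mm).
- **Gauge:** It went over the ball without touching, and the peg took its weight at eye height 123.1 mm (123.4 expected). It hangs plumb with the ball through its eye and was not moving between the last two frames.

**What disagreed:**
- **First grasp:** It closed on air, because the real fingertips are about 38 mm above the reported TCP height. I found this by touching the bare table and corrected every later height by 37.5 mm.
- **Cameras:** The two views disagreed by about 3 mm near the peg and gauge, and by up to 9 mm at the wrench. I took the wrench and cradle from the top view and averaged the two for the peg and gauge.
- **Bolt:** The final comparison shows a large change at its place. I think the parked arm was hiding it in that view. I felt no unexpected contact, and my lowest moves stayed well away from it.
- **Other bystanders:** The shackle, bush, jug, tin and screwdriver look unchanged.

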